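# Lay out the green pen's nib job

### The arm

A 6-joint arm with a two-finger parallel gripper is mounted at the origin on the work surface. World frame = base frame: x ahead of the robot, y to its left, z up, the work surface at z = 0. Lengths are in mm, angles in degrees, forces in N, time in s.
With the tool pointing down it reaches from about 275 to 850 mm from the base axis. Payload 19 kg.
Tool frame: the origin (TCP) lies between the finger pads; the fingertips stand 22 mm ahead of it and the grasp point (between the pads) lies 3 mm ahead of it (ctrl.tip_extent is the distance from the TCP to the fingertips, in mm); z points along the fingers, y is the line along which they close (so a half turn about z gives the same grasp; the last joint's range is limited). The gripper opens to 85 mm and grips with 20 to 120 N. Pads are 22 mm wide; open, the fingers measure 114 mm over their backs; the gripper's body (76 mm by 85 mm) begins 54 mm behind the grasp point. The pads swing forward as they close: fully open they stand 13 mm farther back than shut.
Start: joints at [-75.287, 8.623, 82.357, -0, 89.026, -7.678], TCP at [219.006, -531.629, 253.267] pointing down, gripper open.
Joint ranges: [-160.23, 160.23], [-39.13, 120.54], [6.94, 153.29], [-79.49, 259.48], [9.18, 160.14], [-161.06, 161.06]. Speed limits (degrees/s): [108.29, 108.29, 127.2, 172.46, 172.46, 172.46].

### API

Orientations are given as a 3x3 rotation matrix whose columns are the frame's x, y, z axes.
In Python, from plant import ctrl gives the robot as it stands. Calls block until the motion is done:
- ctrl.goto(position, orientation): joint-space move of the TCP to a pose.
- ctrl.move_l(position, orientation=None, vel=150, force_limit=None): straight line of the TCP; orientation=None keeps the orientation; vel is the mean speed in mm/s. With force_limit (N) it stops when the force on the tool has changed by that much, and returns True; else False.
- ctrl.movej(angles): joint-space move.
- ctrl.gripper_to(opening, grasp_force=None): finger opening in mm; grasp_force is the grip in N (None keeps the last); returns when the fingers have stopped.
- ctrl.sleep(seconds).
- ctrl.ik(position, orientation): joint angles nearest the present ones, or None.
- ctrl.get_state(): the state.
- ctrl.grab_frame(name): name is "side" or "top" or "wrist"; returns the picture (480x640x3 uint8, red, green, blue); there is no depth.
- ctrl.calibration(name): a dict with "vertical_fov" (degrees; the focal length in pixels is half the picture's height over the tangent of half this angle, whatever the lens; pixels are square), "cx", "cy" (the principal point, pixels), "k1" (the pictures are not rectified: a ray, as slopes to the right and down, at radius r is drawn at 1 + k1 r^2 times it, then the intrinsics apply), "rvec" (rotation vector, rad) and "tvec" (3), from world to camera coordinates, as OpenCV has them. Camera axes: x right, y down, z forward; pixel columns grow to the right and rows downward; lengths in mm; the calibration is good to about 2 mm. A picture is of the moment at which its call begins: read the wrist's pose just before it. calibration takes no time and is no camera call; for the wrist camera it gives the pose at the moment of the call.
A pose or a line that the arm cannot do raises ctrl.MotionError and nothing moves.
- ctrl.job_done(): hands the job in; it is judged then, once.
The state is a dict: "time_s": time; "joint_pos": joint angles; "qd": joint speeds; "joint_efforts": joint torques, N m; "ee_pos": TCP position; "tcp_rot": TCP orientation; "ft_force": force on the tool from outside, world axes, zero at the start; "torque": the same for the moment, N m; "width": finger opening in mm; "finger_force": force on a finger pad.
Only numpy, scipy, OpenCV 4.12 (cv2) and the standard library are available. Lean on these libraries where they do the work, as an engineer would, in place of code of your own. Each camera call takes 0.05 s, during which the arm holds its last target. There are 200 camera calls.

### The job

Lay out the desk for the green pen's nib work: put the green pen barrel, the green cap and the brass sizing mandrel into the wooden job tray, each lying down in the pocket cut to its length (mandrel in the longest, barrel in the middle one, cap in the shortest). Set the round blue diamond stone, blue side up, on the sloped honing rest, lying flat on the slope against the ledge and about midway along it. Leave the look-alikes from other jobs where they lie: the black barrel, the black cap, the steel mandrel and the grey stone.

Things in the scene. Friction and masses are not known exactly. Their poses are not given: they have to be found in the camera images.
- green_barrel: Green pen barrel: eight-sided bar, 16 mm across flats, x = -38 to +28 mm (grip across y at the origin), then a thinner dark threaded end to x = +40; 80 mm long, 22 g. Lies level, within 35 degrees of world x. Origin on its axis at mid-length, 8 mm above what it lies on; x along the axis to the threaded end.
- black_barrel: Look-alike to leave: the same barrel in black, same size and axes.
- green_cap: Green pen cap: eight-sided, 18 mm across flats, 62 mm long, 18 g, gold band at the mouth, thin gold clip along its top (+z) standing 3 mm proud. Lies level, within 35 degrees of world x. Origin on its axis at mid-length, 9 mm above what it lies on; x along the axis to the mouth.
- black_cap: Look-alike to leave: the same cap in black, same size and axes.
- brass_mandrel: Brass sizing mandrel, 100 mm long, 85 g: square handle 13 x 13 mm from x = -50 to 0 mm, then a stepped round shaft (10, 8, 6 mm) to x = +50 that hangs clear of the desk. Lies level, within 35 degrees of world x. Origin on its axis at mid-length, 6.5 mm above what the handle lies on; x along the axis to the thin end. Balances at x = -15 mm: grip there, across y.
- steel_mandrel: Look-alike to leave: the same mandrel in grey steel, same size and axes.
- blue_stone: Round diamond stone: steel disc 46 mm in diameter, 10 mm thick, with a bright blue upper face, 90 g. Lies flat, blue side up. Origin at the centre of its underside, z out of the blue face. On the slope of the rest it may not slide by itself: bring it to the ledge.
- grey_stone: Look-alike to leave: the same round stone with a grey face, same size and axes.
- job_tray: Wooden tray, fixed, 142 (x) by 154 (y) by 10 mm high, turned up to 15 deg. Origin: centre of underside. Three pale-floored pockets lie along x, 42 mm wide, 6 mm deep, floors 4 mm above the desk, all from x = -63 (robot end): mandrel's 126 mm long, centre (0, 48) mm; barrel's 104, (-11, 0); cap's 86, (-20, -48). Parts may point either way. Fingers opened wide would push a part in the next pocket.
- rest_seat (a point): Honing rest, fixed: plate 84 mm wide, 90 long, dark face sloping up 22 deg away from the robot, turned up to 23 deg; brass ledge 5 mm high along its low edge. This point is on the face, midway along the ledge, 23 mm up-slope of it, 22 mm above the desk: where the centre of the stone's underside belongs. x up the slope, y along the ledge, z square to the face. Plate's top edge 46 mm above the desk.
Things that resemble listed ones, but are neither listed nor needed, are in the scene too. What is shaped like the part that bears rest_seat but orange is not meant. Leave any red look-alike of the brass_mandrel alone.

How it is judged:
By the outcome, as a careful person would: the job done as asked, in the order asked, and still so for the second after the job is handed in, with the robot touching nothing.
It also fails if it takes over 96 s, if anything falls off the work surface, if the arm or the gripper's body presses on something with over 40 N, if the wrist force passes 120 N, or if a joint passes its speed limit or range.

## Working session

There is one attempt and no reset: what is moved stays moved. The work goes in short steps, each a Python script; the robot and the scene stay as the last script left them, time stands still between calls to the robot, and variables do not carry over. Pictures are saved under pics/ and viewed, at most 14 in all, crops included, and the job is handed in when it is done.

```bash
mkdir -p pics && ls
python3 - <<'E'
from plant import ctrl
import cv2,numpy as np
for n in("top","side"):
    im=ctrl.grab_frame(n); cv2.imwrite(f"pics/{n}0.png",im[...,::-1]); print(n,ctrl.calibration(n))
print(ctrl.get_state()["time_s"],ctrl.tip_extent)
E
```

```text
pics
top {'vertical_fov': 47.58994583270614, 'cx': 325.1337375128468, 'cy': 244.01196558606622, 'k1': -0.0181041159993667, 'rvec': array([ 2.11529529, -2.15940611,  0.19319311]), 'tvec': array([ 10.97870746, 570.8038972 , 962.97822849])}
side {'vertical_fov': 44.04558318589541, 'cx': 313.0893880347268, 'cy': 237.46649029185681, 'k1': -0.14078016794263423, 'rvec': array([ 0.42848165, -2.55384562,  1.43572026]), 'tvec': array([526.29682509, 145.88710085, 964.26678712])}
0.1 22.0
```

View pics/top0.png

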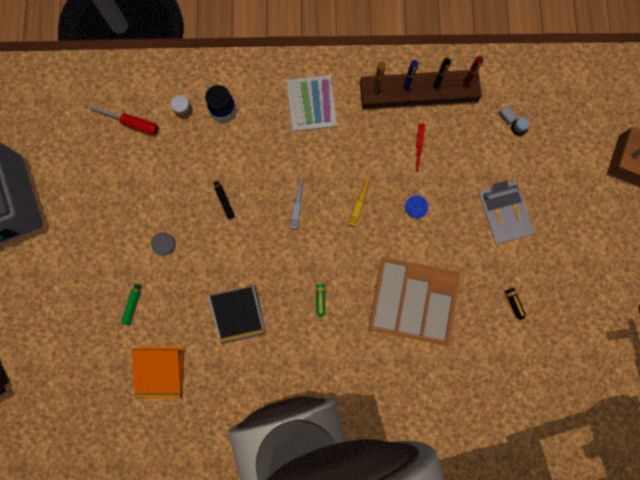

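View pics/side0.png

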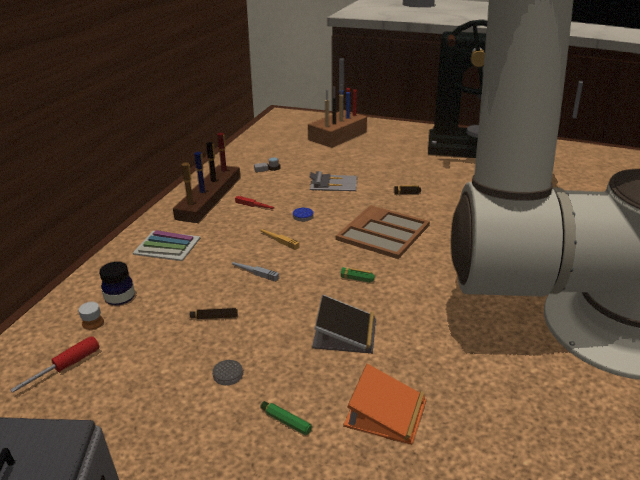

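Top view: green barrel (132,305), green cap (321,299), brass mandrel (359,203; the steel one is at (297,204) and the red one at (420,147)), blue stone (417,207; grey one at (163,244)), dark rest (237,313; orange decoy at (158,372)) and tray (415,300). The black barrel is at (224,200) and the black cap at (515,303). The side view agrees with this.

```bash
cat > h.py <<'E'
import cv2,numpy as np
from plant import ctrl
def cal(n):
    c=ctrl.calibration(n); f=240/np.tan(np.radians(c["vertical_fov"]/2))
    K=np.array([[f,0,c["cx"]],[0,f,c["cy"]],[0,0,1.]]); R=cv2.Rodrigues(np.array(c["rvec"]))[0]
    return K,np.array([c["k1"],0,0,0.]),R,np.array(c["tvec"]).ravel()
def rays(c,uv):
    K,D,R,t=c; p=cv2.undistortPoints(np.array(uv,float).reshape(-1,1,2),K,D)[:,0]
    d=np.c_[p,np.ones(len(p))]@R; return -R.T@t,d/np.linalg.norm(d,axis=1)[:,None]
def plane(c,uv,z):
    o,d=rays(c,uv); return o+d*((z-o[2])/d[:,2])[:,None]
def tri(views):  # [(cal,uv one point)] -> point, rms gap
    A=np.zeros((3,3));b=np.zeros(3);L=[]
    for c,uv in views:
        o,d=rays(c,[uv]);P=np.eye(3)-np.outer(d[0],d[0]);A+=P;b+=P@o;L.append((P,o))
    x=np.linalg.solve(A,b); return x,max(np.linalg.norm(P@(x-o)) for P,o in L)
def proj(c,X): return cv2.projectPoints(np.array(X,float).reshape(-1,1,3),cv2.Rodrigues(c[2])[0],c[3],c[0],c[1])[0][:,0]
RNG=dict(green=((40,110,40),(80,255,255)),blue=((112,150,60),(125,255,255)),brass=((21,150,110),(32,255,255)),
         dark=((0,0,0),(180,255,52)),pale=((0,0,90),(180,70,255)))
def mask(im,k): return cv2.inRange(cv2.cvtColor(im,cv2.COLOR_RGB2HSV),*RNG[k])
def blobs(im,k,box=None,amin=30,close=0):
    m=mask(im,k)
    if box: z=np.zeros_like(m);x0,y0,x1,y1=box;z[y0:y1,x0:x1]=m[y0:y1,x0:x1];m=z
    if close: m=cv2.morphologyEx(m,cv2.MORPH_CLOSE,np.ones((close,close),np.uint8))
    return sorted([c for c in cv2.findContours(m,cv2.RETR_EXTERNAL,cv2.CHAIN_APPROX_NONE)[0] if cv2.contourArea(c)>=amin],key=cv2.contourArea,reverse=True)
def cen(c): m=cv2.moments(c); return np.array([m["m10"],m["m01"]])/m["m00"]
E
python3 - <<'E'
from h import *
np.set_printoptions(precision=1,suppress=True)
T,S=cv2.imread("pics/top0.png")[...,::-1].copy(),cv2.imread("pics/side0.png")[...,::-1].copy()
ct,cs=cal("top"),cal("side")
B=dict(barrel=("green",(110,270,160,340),(250,390,330,440)),cap=("green",(300,270,340,330),(330,260,385,290)),mandrel=("brass",(340,170,380,235),(250,220,310,255)),
 stone=("blue",(400,190,435,225),(285,200,320,226)),rest=("dark",(205,280,270,345),(312,295,378,350)))
for n,(k,bt,bs) in B.items():
    a,b=blobs(T,k,bt,20,3),blobs(S,k,bs,20,3)
    if not(a and b): print(n,len(a),len(b));continue
    x,g=tri([(ct,cen(a[0])),(cs,cen(b[0]))])
    p=plane(ct,a[0][:,0],8)[:,:2].astype(np.float32); r=cv2.minAreaRect(p)
    print(n,cen(a[0]),cen(b[0]),"tri",x,"gap",g,"rect",np.array(r[0]),np.array(r[1]),r[2])
    if n=="rest": print(cv2.boxPoints(cv2.minAreaRect(a[0])), cv2.approxPolyDP(b[0],5,True)[:,0])
for c in blobs(T,"pale",(370,255,462,345),150)[:4]:
    r=cv2.minAreaRect(plane(ct,c[:,0],4)[:,:2].astype(np.float32));print("pocket",cen(c),np.array(r[0]),np.array(r[1]),r[2])
cr=lambda im,x,y,w:cv2.resize(im[y-w*3//4:y+w*3//4,x-w:x+w],(390,292),interpolation=2)
cv2.imwrite("pics/crop0.png",np.vstack([np.hstack([cr(T,237,313,56),cr(T,335,300,56)]),np.hstack([cr(T,370,190,64),cr(T,150,310,80)])])[...,::-1])
E
```

```text
barrel [130.3 305.9] [287.1 417.9] tri [465.3 370.2   8.3] gap 0.7660613660370115 rect [468.9 369.8] [16.8 77.5] 73.9832992553711
cap [320.1 302.8] [360.  275.4] tri [464.1  10.6   8.3] gap 0.7185187399429567 rect [463.6  10.9] [15.2 47.3] 88.81830596923828
mandrel 1 0
stone [416.2 206.2] [302.6 212.3] tri [ 648.3 -181.6    9. ] gap 0.9220681223516994 rect [ 649.8 -181.5] [41.  41.8] 61.49402618408203
rest [235.7 312. ] [343.2 319.8] tri [448.6 167.4  28.7] gap 1.0404550803866803 rect [450.7 171.2] [82.7 79.2] 12.954465866088867
[[210.3 295.8]
 [251.1 286.4]
 [260.8 328.4]
 [219.9 337.8]] [[323 296]
 [317 325]
 [365 344]
 [368 314]]
pocket [389.7 295.6] [ 476.8 -122.9] [ 39.8 123.9] 77.279541015625
pocket [413.5 306.2] [ 455.4 -167.6] [ 39.6 101.9] 77.10372924804688
pocket [437.6 315.8] [ 436.1 -212.6] [39.6 83.6] 77.50851440429688
```

View pics/crop0.png

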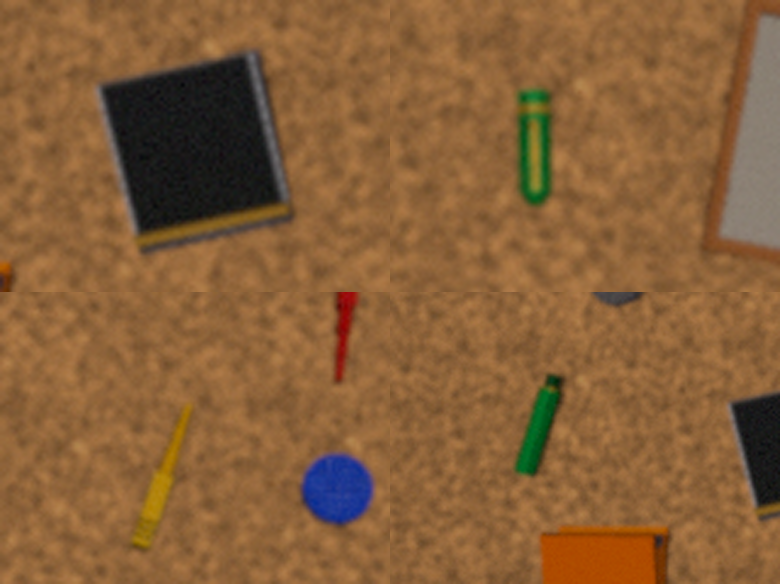

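The crop confirms the choices. The rest is the dark one with its brass ledge toward the robot, not the orange one. The mandrel is brass, with its thin end pointing away. The green barrel's thread and the green cap's gold band both point away too, and the stone is the blue one. Next I sweep the wrist camera to refine.

```bash
cat >> h.py <<'E'
def down(a,flip=False):
    a=np.radians(a);c,s=np.cos(a),np.sin(a);k=-1 if flip else 1
    return np.array([[k*c,k*s,0],[k*s,-k*c,0],[0,0,-1.]])
E
python3 - <<'E'
from h import *
import pickle
np.set_printoptions(precision=2,suppress=True)
s=ctrl.get_state(); print(s["tcp_rot"]); print(ctrl.calibration("wrist"))
K,D,R,t=cal("wrist"); o=-R.T@t; R0=np.array(s["tcp_rot"])
off=R0.T@(o-s["ee_pos"]); ax=R0.T@R[2]; print("cam in tool",off,ax)
F=down(0); k=(F@ax); 
out=[]
for (x,y,fx) in [(610,-130,0),(540,-150,0),(455,-170,0),(460,-40,0),(455,90,0),(450,200,0),(465,330,0)]:
    Z=250; p=np.array([x,y,Z]); c=p+F@off; hit=c+k*(-c[2]/k[2]); p[:2]=p[:2]-(hit-p)[:2]
    best=None
    for fl in(False,True):
        F2=down(0,fl); c=np.array([x,y,Z])+F2@off; kk=F2@ax; hit=c+kk*(-c[2]/kk[2]); p=np.array([2*x-hit[0],2*y-hit[1],Z]); q=ctrl.ik(p,F2)
        if q is not None and (best is None or abs(np.array(q)-s["joint_pos"]).max()<best[0]): best=(abs(np.array(q)-s["joint_pos"]).max(),p,F2)
    if best is None: print("no ik",x,y);continue
    ctrl.goto(best[1],best[2]); ctrl.sleep(.1); s=ctrl.get_state()
    c=cal("wrist"); im=ctrl.grab_frame("wrist"); out.append((c,im))
    print(x,y,s["time_s"],best[2][0,0],s["ee_pos"])
pickle.dump(out,open("w.pkl","wb"))
m=[cv2.resize(i,(260,195)) for c,i in out]+[np.zeros((195,260,3),np.uint8)]*9
cv2.imwrite("pics/w.png",np.vstack([np.hstack(m[r:r+3]) for r in(0,3,6)])[...,::-1])
E
```

```text
[[ 0.92  0.38 -0.  ]
 [ 0.38 -0.92  0.  ]
 [ 0.   -0.   -1.  ]]
{'vertical_fov': 66.85275462183067, 'cx': 322.26168020971824, 'cy': 237.67046706940195, 'k1': -0.07363847880981941, 'rvec': array([-2.39,  1.6 ,  0.25]), 'tvec': array([-574.37,  -40.6 ,  379.71])}
cam in tool [  78.26   -0.47 -120.89] [-0.31  0.    0.95]
610 -130 2.3167 1.0 [ 651.14 -130.98  250.1 ]
540 -150 2.8583 1.0 [ 581.77 -150.27  250.18]
455 -170 3.45 1.0 [ 497.2  -170.04  249.93]
460 -40 4.1833 1.0 [501.69 -40.54 249.81]
455 90 4.9167 1.0 [496.61  88.92 249.93]
450 200 5.5833 1.0 [491.64 198.96 249.95]
465 330 6.3167 1.0 [506.66 328.96 250.12]
```

View pics/w.png

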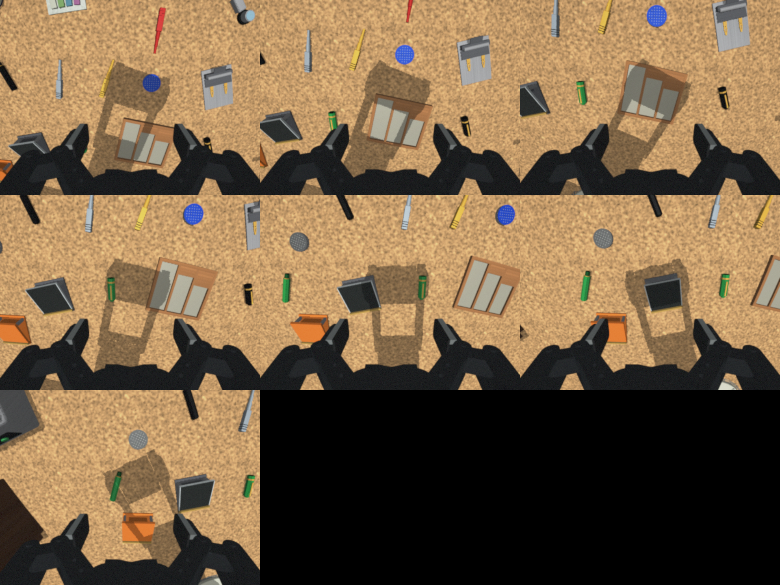

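The seven wrist views overlap, so each item appears in several full-resolution frames. I'll measure across the frames.

```bash
cat > meas.py <<'E'
from h import *
def item(fr,name,k,X,z,r=60,amin=150,close=5):
    """per frame: blob nearest predicted pixel of X -> rect on plane z; triangulate centroids"""
    vs=[];rs=[]
    for i,(c,im) in enumerate(fr):
        u,v=proj(c,[X])[0]
        if not(25<u<615 and 25<v<300): continue
        m=cv2.bitwise_or(mask(im,"green"),mask(im,"brass")) if k=="cap" else mask(im,k)
        B=[max(0,int(u)-r),max(0,int(v)-r),int(u)+r,int(v)+r]; w=np.zeros_like(m); w[B[1]:B[3],B[0]:B[2]]=m[B[1]:B[3],B[0]:B[2]]
        w=cv2.morphologyEx(w,cv2.MORPH_CLOSE,np.ones((close,close),np.uint8))
        b=[q for q in cv2.findContours(w,0,cv2.CHAIN_APPROX_NONE)[0] if cv2.contourArea(q)>amin]
        if not b: print(name,i,"none",u,v);continue
        b=max(b,key=cv2.contourArea)
        x,y,ww,hh=cv2.boundingRect(b)
        if x<2 or y<2 or x+ww>638: continue
        vs.append((c,cen(b))); R=cv2.minAreaRect(plane(c,b[:,0],z)[:,:2].astype(np.float32)); bx=cv2.boxPoints(R)
        e=bx[1]-bx[0];f=bx[2]-bx[1]; L=e if np.linalg.norm(e)>np.linalg.norm(f) else f; L=L*np.sign(L[0])
        rs.append([*R[0],*sorted(R[1]),np.degrees(np.arctan2(L[1],L[0]))]); print(name,i,np.round(cen(b),0),np.round(rs[-1],1))
    t=tri(vs) if len(vs)>1 else None; print("  ->",name,np.round(np.median(rs,0),1),"tri",t); return np.median(rs,0),t
E
python3 - <<'E'
from meas import *
import pickle
np.set_printoptions(precision=1,suppress=True)
fr=pickle.load(open("w.pkl","rb"))
item(fr,"barrel","green",(465,370,8),8)
item(fr,"cap","cap",(463,10,9),9)
item(fr,"mandrel","brass",(630,-80,6),6.5,75)
item(fr,"stone","blue",(648,-181,10),10)
for n,X in(("pm",(477,-123,4)),("pb",(455,-168,4)),("pc",(436,-213,4))):
    for i,(c,im) in enumerate(fr):
        print(n,i,np.round(proj(c,[X])[0])) if n=="pm" else 0
cv2.imwrite("pics/rest.png",np.hstack([cv2.resize(im[int(v)-60:int(v)+60,int(u)-65:int(u)+65],None,fx=3,fy=3) for c,im in(fr[5],fr[4]) for u,v in[proj(c,[(450,170,30)])[0]]])[...,::-1])
for i in(3,4,5,6):
    c,im=fr[i];u,v=proj(c,[(450,170,30)])[0]
    print(i,u,v,im[int(v)-10:int(v)+10,int(u)-10:int(u)+10].mean((0,1)))
E
```

```text
barrel 4 [ 64. 231.] [466.  368.9  19.4  82.5 -15.9]
barrel 5 [161. 226.] [466.3 368.7  17.6  82.5 -15.7]
barrel 6 [285. 239.] [466.7 368.4  15.5  80.5 -15.4]
  -> barrel [466.3 368.7  17.6  82.5 -15.7] tri (array([466.3, 368.5,   8.6]), np.float64(0.47682904132675147))
cap 2 [151. 228.] [468.   10.   20.3  62.6   0.3]
cap 3 [274. 232.] [468.    9.9  18.   62.1   0.4]
cap 4 [399. 227.] [467.8   9.5  18.5  63.    0.6]
cap 5 [503. 222.] [467.9   9.1  20.7  62.4   0.6]
cap 6 [612. 236.] [467.9   8.9  23.1  62.7   0.2]
  -> cap [467.9   9.5  20.3  62.6   0.4] tri (array([469.9,   9.6,   9.6]), np.float64(0.3878778712175131))
mandrel 0 [256. 216.] [640.3 -63.9  12.2  62.5 -19.5]
mandrel 1 [235. 138.] [656.  -69.9  13.4  94.6 -21.6]
  -> mandrel [648.2 -66.9  12.8  78.6 -20.5] tri (array([646. , -71.5,  43.5]), np.float64(2.5122493080731423))
stone 0 [373. 204.] [ 648.5 -182.1   41.5   42.1  -89.8]
stone 1 [356. 134.] [ 647.6 -182.3   41.6   42.2    0.5]
stone 2 [336.  39.] [ 647.2 -182.3   41.8   43.1    0.3]
stone 3 [476.  47.] [ 647.8 -182.    42.5   43.7  -56.1]
stone 4 [605.  48.] [ 648.2 -181.8   42.2   44.1  -74. ]
  -> stone [ 647.8 -182.1   41.8   43.1  -56.1] tri (array([ 648.4, -182.4,    8.4]), np.float64(0.22343320039463152))
pm 0 [316. 346.]
pm 1 [298. 293.]
pm 2 [277. 220.]
pm 3 [401. 224.]
pm 4 [521. 219.]
pm 5 [615. 215.]
pm 6 [708. 229.]
3 117.03959552395585 256.1234401375176 [43.2 46.3 45.2]
4 241.24153130951294 251.89679635738335 [44.  47.2 45.9]
5 351.3836431698286 247.1533850697672 [30.9 33.6 33.2]
6 477.9433734839613 260.78871335529305 [43.2 46.1 45. ]
```

View pics/rest.png

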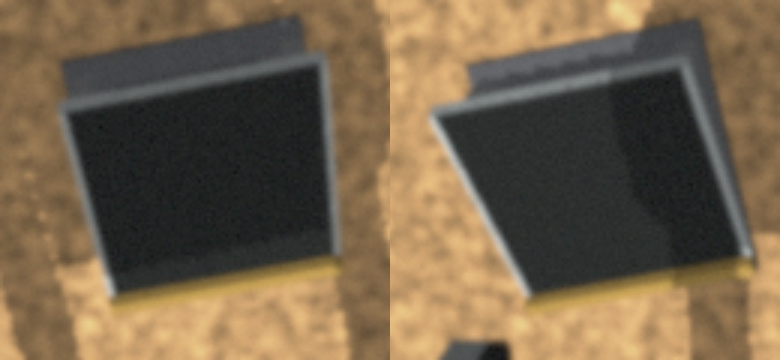

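Heights from the triangulation: barrel axis 8.6, cap 9.6, blue face about 8.4–10, which matches the text. Rest picture: dark quad, light rims, brass ledge at the bottom (near the robot). Now I pick the barrel and measure the rest face and pockets in the same run.

```bash
cat > rest.py <<'E'
from h import *
import pickle
np.set_printoptions(precision=1,suppress=True)
fr=pickle.load(open("w.pkl","rb")); Q=[]
def fitquad(c):
    h=cv2.convexHull(c)
    for e in np.linspace(2,14,25):
        a=cv2.approxPolyDP(h,e,True)
        if len(a)==4: break
    a=a[:,0].astype(float); out=[]
    P=c[:,0].astype(float); L=[]
    for i in range(4):   # refine: line fit on contour points near each side
        p,q=a[i],a[(i+1)%4]; d=(q-p)/np.linalg.norm(q-p); s=(P-p)@d; n=abs((P-p)@[-d[1],d[0]])
        w=P[(n<3)&(s>.12*np.linalg.norm(q-p))&(s<.88*np.linalg.norm(q-p))]
        vx,vy,x,y=cv2.fitLine(w.astype(np.float32),cv2.DIST_HUBER,0,.01,.01).ravel(); L.append(np.cross([x,y,1],[x+vx,y+vy,1]))
    for i in range(4): x=np.cross(L[i-1],L[i]); out.append(x[:2]/x[2])
    return np.array(out)
for i in(3,4,5,6):
    c,im=fr[i];u,v=proj(c,[(450,170,30)])[0].astype(int)
    m=(im.max(2)<60).astype(np.uint8)*255; w=np.zeros_like(m);w[v-60:v+62,u-65:u+65]=m[v-60:v+62,u-65:u+65]
    w=cv2.morphologyEx(cv2.morphologyEx(w,cv2.MORPH_CLOSE,np.ones((5,5))),cv2.MORPH_OPEN,np.ones((5,5)))
    b=max(cv2.findContours(w,0,cv2.CHAIN_APPROX_NONE)[0],key=cv2.contourArea); q=fitquad(b)
    o=q[np.argsort(q[:,1])]; q=np.vstack([o[:2][np.argsort(o[:2,0])],o[2:][np.argsort(o[2:,0])]]) # tl tr bl br
    print(i,cv2.contourArea(b),q.ravel()); Q.append((c,q))
P=[]
for k in range(4):
    x,g=tri([(c,q[k]) for c,q in Q]); P.append(x); print("corner",k,x,g)
P=np.array(P); ex=(P[0]+P[1]-P[2]-P[3])/2; ey=(P[0]+P[2]-P[1]-P[3])/2
n=np.cross(ex,ey);n/=np.linalg.norm(n); y=ey/np.linalg.norm(ey);x=np.cross(y,n)
print("len",np.linalg.norm(ex),"wid",np.linalg.norm(ey),"slope",np.degrees(np.arcsin(x[2])),"yaw x",np.degrees(np.arctan2(x[1],x[0])))
low=(P[2]+P[3])/2; print("low",low,"seat",low+23*x,"top z",P[:2,2])
for i in(3,4,5):
  c,im=fr[i]
  for n,X in(("pm",(477,-123,4)),("pb",(455,-168,4)),("pc",(436,-213,4))):
    u,v=proj(c,[X])[0].astype(int)
    if u>600: continue
    h=cv2.cvtColor(im,cv2.COLOR_RGB2HSV); ref=im[v,u].astype(int)
    m=((h[...,1]<75)&(h[...,2]>80)).astype(np.uint8)*255
    b=[q for q in cv2.findContours(m,0,cv2.CHAIN_APPROX_NONE)[0] if cv2.pointPolygonTest(q,(float(u),float(v)),False)>0]
    if b: r=cv2.minAreaRect(plane(c,b[0][:,0],4)[:,:2].astype(np.float32)); print(n,i,np.array(r[0]),np.array(r[1]),r[2])
E
python3 rest.py
python3 - <<'E'
from h import *
F=down(-15.7)
ctrl.gripper_to(45,40)
ctrl.goto([466,368.5,90],F)
print(ctrl.move_l([466,368.5,26.5],vel=120,force_limit=15))
ctrl.gripper_to(0,40); s=ctrl.get_state(); print(s["width"],s["finger_force"],s["ee_pos"])
ctrl.move_l([466,368.5,130],vel=250); s=ctrl.get_state(); print(s["width"],s["finger_force"],s["time_s"])
E
```

```text
3 4191.0 [ 65.8 235.8 134.8 220.9 109.9 290.3 171.6 278.7]
4 4612.0 [193.5 231.  271.5 214.4 223.9 287.  291.8 275.4]
5 4696.0 [308.9 224.8 391.2 208.9 324.8 283.1 395.  270.5]
6 3859.5 [446.5 240.8 523.9 226.  444.5 294.8 511.2 282. ]
corner 0 [476.6 210.8  44.5] 0.8967423818728559
corner 1 [492.  136.   45.4] 0.7967478349426999
corner 2 [403.9 195.4  14.9] 0.7392503242493487
corner 3 [418.6 121.8  15.4] 0.6398269605184834
len 80.29464095134773 wid 75.70532642853104 slope 21.786321757548183 yaw x 11.685488539890056
low [411.2 158.6  15.2] seat [432.2 162.9  23.7] top z [44.5 45.4]
pm 3 [ 474.3 -124.1] [ 41.3 126.2] 77.3133316040039
pb 3 [ 452.7 -169.1] [ 40.9 104. ] 77.58233642578125
pc 3 [ 433.  -214.5] [40.3 85.8] 77.34373474121094
pm 4 [ 474.1 -125.7] [ 39.6 126.3] 77.37511444091797
pb 4 [ 452.7 -170.5] [ 39.  103.9] 77.34855651855469
pc 4 [ 433.3 -216. ] [38.6 86. ] 77.24652862548828
False
14.603525879062065 39.22115547582507 [466.41017004 368.75770365  27.56026881]
14.736410633411706 39.11320438608527 9.1667
```

Run:
```python
from h import *
F=down(-12.7)
ctrl.goto([453.3,-169.3,120],F)
print(ctrl.move_l([453.3,-169.3,45],vel=150)); ctrl.sleep(.1)
print(ctrl.move_l([453.3,-169.3,31],vel=40,force_limit=8)); print(ctrl.get_state()["ee_pos"],ctrl.get_state()["width"])
ctrl.gripper_to(27); ctrl.move_l([453.3,-169.3,110],vel=200)
# look over the tray and cap on the way
ctrl.goto([500,-60,250],down(0)); ctrl.sleep(.1)
c=cal("wrist");im=ctrl.grab_frame("wrist");import pickle;pickle.dump((c,im),open("w2.pkl","wb"))
cv2.imwrite("pics/w2.png",im[...,::-1]);print(ctrl.get_state()["time_s"])
```

```text
False
True
[ 453.37507417 -169.36850154   31.46495441] 14.44890554197086
13.975
```

View pics/w2.png

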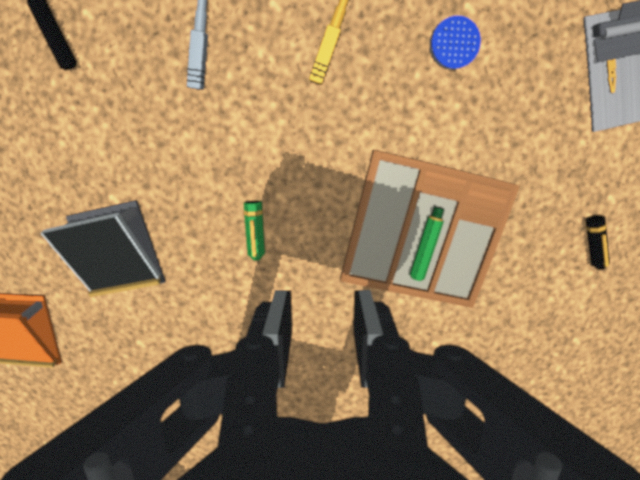

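The barrel lies in the middle pocket (pixel 427,243). The cap is next.

Run:
```python
from h import *
import pickle
x,y=468,9.7
ctrl.gripper_to(40,40); ctrl.goto([x,y,90],down(.4))
print(ctrl.move_l([x,y,26.5],vel=120,force_limit=15)); ctrl.gripper_to(0,40); print(ctrl.get_state()["width"])
ctrl.move_l([x,y,110],vel=250); F=down(-12.7); x,y=433.8,-214.6
ctrl.goto([x,y,110],F); ctrl.move_l([x,y,45],vel=150); ctrl.sleep(.1)
print(ctrl.move_l([x,y,31],vel=40,force_limit=8),ctrl.get_state()["ee_pos"],ctrl.get_state()["width"])
ctrl.gripper_to(29); ctrl.move_l([x,y,110],vel=200)
fr=[]
for p in([640,-170,250],[640,0,250]):
    ctrl.goto(p,down(0)); ctrl.sleep(.1); c=cal("wrist");fr.append((c,ctrl.grab_frame("wrist")))
pickle.dump(fr,open("w3.pkl","wb")); print(ctrl.get_state()["time_s"])
from meas import *
item(fr,"mandrel","brass",(653,-70,6),6.5,80); item(fr,"stone","blue",(648,-182,10),10)
cv2.imwrite("pics/w3.png",np.vstack([f[1][100:400] for f in fr])[...,::-1])
```

```text
False
16.18689615700068
True [ 433.89424613 -214.69895049   31.53495213] 16.73411700140329
21.2833
mandrel 0 [220. 193.] [658.2 -70.4  13.3 100.7 -20.2]
mandrel 1 [389. 190.] [659.3 -72.1  12.6  98.5 -21.1]
  -> mandrel [658.7 -71.3  13.   99.6 -20.6] tri (array([650.50286762, -68.10406707,  12.34522288]), np.float64(2.1024703608257207))
stone 0 [334. 192.] [ 648.  -182.7   41.2   41.6    0. ]
stone 1 [499. 194.] [ 648.5 -182.1   42.1   43.7   66.5]
  -> stone [ 648.2 -182.4   41.7   42.6   33.3] tri (array([ 648.37102761, -182.57858166,    8.32699731]), np.float64(0.09699773645075692))
```

View pics/w3.png

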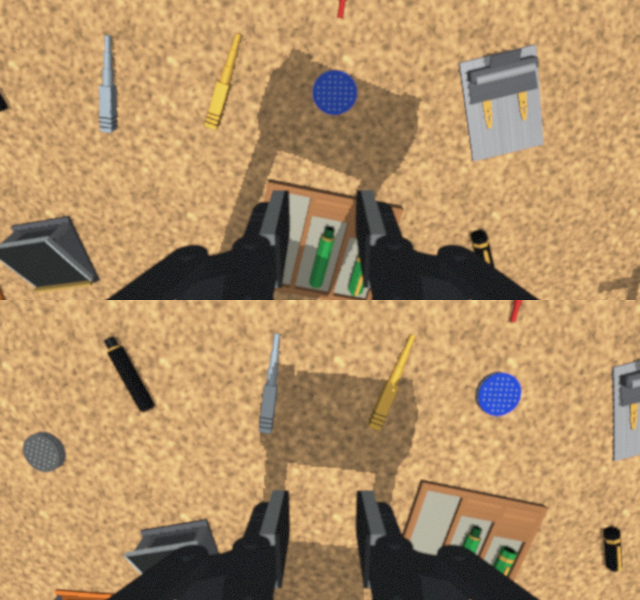

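Both greens lie in their pockets. The brass mandrel is at (222,82), handle toward the robot, with steel at (107,85) and red at (341,8). I'll place it and check it with a view from above the tray.

Run:
```python
from h import *
import pickle
x,y=644.8,-65.9
ctrl.gripper_to(35,60); ctrl.goto([x,y,90],down(-20.8))
print(ctrl.move_l([x,y,25],vel=120,force_limit=15)); ctrl.gripper_to(0,60); print(ctrl.get_state()["width"])
ctrl.move_l([x,y,110],vel=250); F=down(-12.7); x,y=460.3,-121.0
ctrl.goto([x,y,110],F); ctrl.move_l([x,y,45],vel=150); ctrl.sleep(.1)
print(ctrl.move_l([x,y,29],vel=40,force_limit=8),ctrl.get_state()["ee_pos"],ctrl.get_state()["width"])
ctrl.gripper_to(24); ctrl.move_l([x,y,110],vel=200)
ctrl.goto([540,-165,250],down(0)); ctrl.sleep(.1); c=cal("wrist");im=ctrl.grab_frame("wrist")
cv2.imwrite("pics/w4.png",im[100:400,150:550][...,::-1]); print(ctrl.get_state()["time_s"])
```

```text
False
11.223801233025197
True [ 460.36478706 -121.02553865   30.26773947] 10.816106664876987
27.325
```

View pics/w4.png

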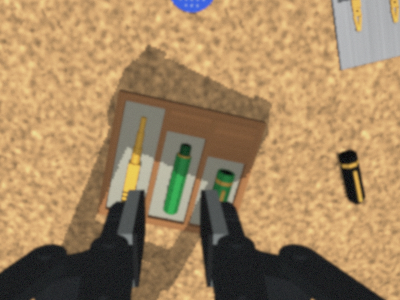

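All three parts lie in their pockets: mandrel (135,160), barrel (180,180), cap (225,185). Now the blue stone. I probe the desk with the fingertips to set the grip height, then grip.

Run:
```python
from h import *
np.set_printoptions(precision=2,suppress=True)
x,y=648.3,-182.4; F=down(11.7)
ctrl.gripper_to(60,50); ctrl.goto([x,y,80],F); ctrl.move_l([x,y,34],vel=150); ctrl.sleep(.1)
print(ctrl.move_l([x,y,16],vel=30,force_limit=6)); z=ctrl.get_state()["ee_pos"][2]; print("contact z",z)
ctrl.move_l([x,y,z+4.5],vel=60); ctrl.gripper_to(0,50); s=ctrl.get_state(); print(s["width"],s["ee_pos"],s["finger_force"])
ctrl.move_l([x,y,z+60],vel=150); s=ctrl.get_state(); print(s["width"],s["finger_force"],s["time_s"])
cv2.imwrite("pics/w5.png",cv2.resize(ctrl.grab_frame("wrist")[220:480,160:500],None,fx=1.5,fy=1.5)[...,::-1])
```

```text
True
contact z 16.947377410429905
43.510708660766504 [ 648.34 -182.43   21.62] 50.49202926456928
43.24882825613581 50.87190538644791 30.775
```

View pics/w5.png

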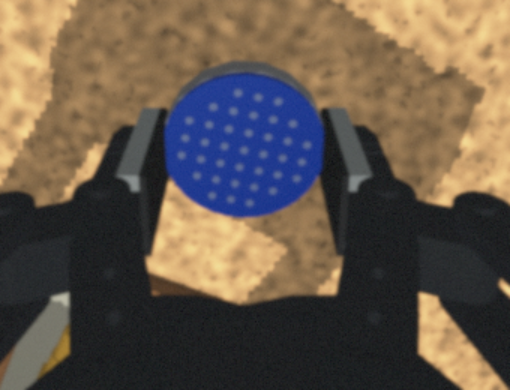

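The stone is held square at (245,145), blue side up. Next I bring it to the rest tilted 22°, touch the face, then slide it to the ledge.

Run:
```python
from h import *
np.set_printoptions(precision=2,suppress=True)
a,b=np.radians(11.7),np.radians(22)
ex=np.array([np.cos(a)*np.cos(b),np.sin(a)*np.cos(b),np.sin(b)]); ey=np.array([-np.sin(a),np.cos(a),0]); n=np.cross(ex,ey)
F=np.c_[ex,-ey,-n]; seat=np.array([432.2,162.9,23.0]); T=lambda u,h: seat+ex*u+n*(h+21.6)
ctrl.goto(T(8,70),F); ctrl.move_l(T(8,12),vel=120); ctrl.sleep(.15)
print(ctrl.move_l(T(8,-6),vel=20,force_limit=5)); p=ctrl.get_state()["ee_pos"]; d=p-T(0,0); h=d@n; print("touch u,h",d@ex,d@ey,h)
ctrl.move_l(T(8,h+.6),vel=20); ctrl.sleep(.15)
print(ctrl.move_l(T(-10,h+.6),vel=20,force_limit=5)); p=ctrl.get_state()["ee_pos"]; d=p-T(0,0); print("ledge u,h",d@ex,d@ey,d@n)
np.save("st.npy",np.r_[d@ex,d@n,h]); s=ctrl.get_state(); print(s["width"],s["ft_force"],s["time_s"])
```

```text
True
touch u,h 8.007297282466565 0.02333936332317915 0.09725861090303049
True
ledge u,h -2.439750412476475 -0.01410877542821598 0.8159088182590192
43.26181325547214 [3.24 0.58 0.03] 34.7667
```

Run:
```python
from h import *
np.set_printoptions(precision=2,suppress=True)
u,hh,h=np.load("st.npy"); s=ctrl.get_state(); F=np.array(s["tcp_rot"]); p=np.array(s["ee_pos"]); n=-F[:,2]
ctrl.move_l(p-n*1.0,vel=15,force_limit=5); ctrl.gripper_to(58); ctrl.sleep(.3)
p=np.array(ctrl.get_state()["ee_pos"]); ctrl.move_l(p+n*80,vel=150)
fr=[]
for q in([500,130,250],[500,240,250]):
    ctrl.goto(q,down(0)); ctrl.sleep(.1); c=cal("wrist"); fr.append((c,ctrl.grab_frame("wrist")))
from meas import *
item(fr,"stone","blue",(430,163,32),32)
ims=[]
for c,im in fr:
    x,y=proj(c,[(445,165,30)])[0].astype(int); ims.append(cv2.resize(im[y-65:y+65,x-65:x+65],(390,390)))
cv2.imwrite("pics/w6.png",np.hstack(ims)[...,::-1]); print(ctrl.get_state()["time_s"])
```

```text
stone 0 [291. 276.] [427.6 162.3  32.   45.7 -89.9]
stone 1 [398. 276.] [428.1 161.3  32.2  44.8  89.7]
  -> stone [427.8 161.8  32.1  45.2  -0.1] tri (array([427.76, 162.08,  32.13]), np.float64(0.12377526131840783))
37.9667
```

View pics/w6.png

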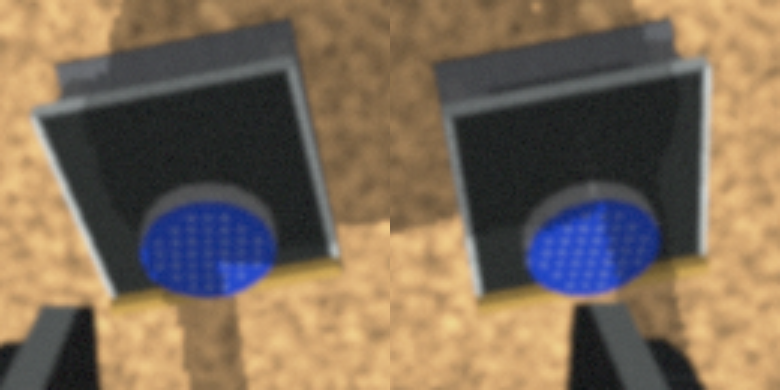

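The blue stone lies on the dark rest at (208,247) and (592,247) in the two panels. Its face centre triangulates to (427.8,162.1,32.1), consistent with lying flat about 1 mm from the seat. A gentle nudge from above with the closed fingers will make sure it is against the ledge. Then I'll check it from the side.

Run:
```python
from h import *
from meas import *
np.set_printoptions(precision=2,suppress=True)
a,b=np.radians(11.7),np.radians(22)
ex=np.array([np.cos(a)*np.cos(b),np.sin(a)*np.cos(b),np.sin(b)]); ey=np.array([-np.sin(a),np.cos(a),0]); n=np.cross(ex,ey)
F=np.c_[ex,-ey,-n]; seat=np.array([432.2,162.9,23.0]); T=lambda u,h: seat+ex*u+n*(h+22)
ctrl.gripper_to(0,20); ctrl.goto(T(46,60),F); ctrl.move_l(T(46,4.5),vel=120); ctrl.sleep(.15)
print(ctrl.move_l(T(28,4.5),vel=15,force_limit=4)); d=np.array(ctrl.get_state()["ee_pos"])-T(0,0); print("u",d@ex,d@n)
ctrl.move_l(T(46,4.5),vel=60); ctrl.move_l(T(46,70),vel=200)
fr=[]
for q in([500,110,250],[500,240,250]):
    ctrl.goto(q,down(0)); ctrl.sleep(.1); c=cal("wrist"); fr.append((c,ctrl.grab_frame("wrist")))
item(fr,"stone","blue",(430,163,32),32)
ctrl.goto([300,-450,260],down(-60) if ctrl.ik([300,-450,260],down(-60)) is not None else down(0))
S,T_=ctrl.grab_frame("side"),ctrl.grab_frame("top")
cv2.imwrite("pics/end.png",np.hstack([cv2.resize(S[285:365,300:390],(450,400)),cv2.resize(T_[250:350,190:280],(340,400))])[...,::-1])
cv2.imwrite("pics/endtray.png",np.vstack([T_[150:400,100:560],S[150:350,180:640]])[...,::-1]); print(ctrl.get_state()["time_s"])
```

```text
True
u 31.508869718284423 4.633926681191491
stone 0 [271. 276.] [427.6 161.8  32.   45.9 -89.8]
stone 1 [398. 276.] [427.7 161.9  33.1  44.2 -85. ]
  -> stone [427.6 161.9  32.5  45.1 -87.4] tri (array([427.72, 162.09,  32.11]), np.float64(0.05391274428440591))
46.2083
```

View pics/end.png

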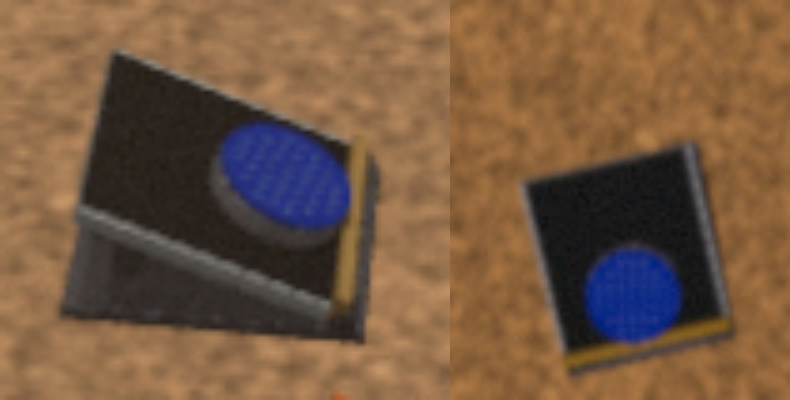

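View pics/endtray.png

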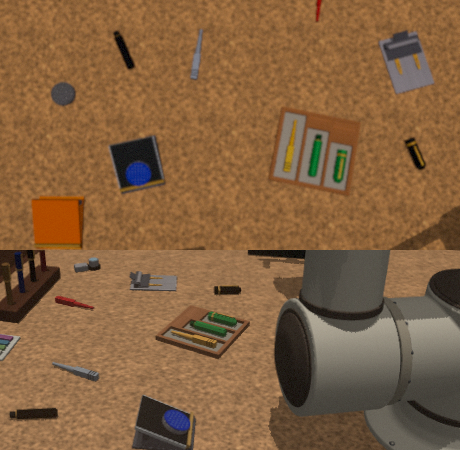

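The stone did not move under the nudge, so it is against the ledge. It lies flat and midway, the tray is right, and the look-alikes are where they were.

```bash
python3 -c "
from plant import ctrl
print(ctrl.job_done())"
```

```text
the job is handed in; nothing more can be done
None
```

I handed the job in at about 46 s: the mandrel, barrel and cap are in their tray pockets, the blue stone is flat against the ledge midway along it, and the look-alikes were not touched.

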